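# Press two jar tops home

### The arm

A 6-joint arm with a two-finger parallel gripper is mounted at the origin on the work surface. World frame = base frame: x ahead of the robot, y to its left, z up, the work surface at z = 0. Lengths are in m, angles in rad, forces in N, time in s.
With the tool pointing down it reaches from about 0.25 to 0.8 m from the base axis. Payload 3.9 kg.
Tool frame: the origin (TCP) lies at the very end of the fingers, on their centre line; the grasp point (between the pads) lies 19 mm behind it (bot.grip_depth is the distance from the TCP to the grasp point, in m); z points along the fingers, y is the line along which they close (so a half turn about z gives the same grasp; the last joint's range is limited). The gripper opens to 85 mm and grips with 20 to 120 N. Pads are 22 mm wide; open, the fingers measure 114 mm over their backs; the gripper's body (76 mm by 85 mm) begins 54 mm behind the grasp point. The pads swing forward as they close: fully open they stand 13 mm farther back than shut.
Start: joints at [-1.163, 0.26, -0.138, 1.173, 0, 1.571], TCP at [0.208, -0.482, 0.205] pointing down, gripper open.
Joint ranges: [-2.78, 2.78], [-0.83, 1.72], [-1.28, 1.37], [-1.9, 2.12], [-1.57, 1.48], [-3.14, 3.14]. Speed limits (rad/s): [2.57, 2.57, 3.14, 3.14, 3.14, 3.14].

### API

Orientations are given as a rotation vector (axis times angle).
In Python, from station import bot, viewer gives the robot as it stands. The module is installed in compiled form; this text tells all that it offers.
- The arm moves only by the tool carry_out, never from a script. Its argument "targets" is a list of rows, each an object of numbers: "dx", "dy", "dz": the shift along the world's x, y, z in units of 0.2 m (1.0 is 0.2 m); "wx", "wy", "wz": the turn, a rotation vector about the world's x, y, z in units of pi rad (1.0 is pi rad); "jaw": the closure, from -1 (fully open) to 1 (shut). In form: [{"dx": .., "dy": .., "dz": .., "wx": .., "wy": .., "wz": .., "jaw": ..}, ...]. A call has 1 to 12 rows; each row shifts and turns the commanded pose from where the row before left it; what a row does not reach is not made up. A row lasts 1/10 s, in which the tool goes at most 50 mm and 8.59 degrees, less where a joint would pass 70% of its speed; a pose out of reach is approached as far as the arm can. A call with a number of a shift or a turn outside -1 to 1 is refused whole. A call with a gripper value outside its range is refused whole. The fingers move at their own pace and stop on an object; "force" is the grip in N (left out, the last holds). Time passes only in rows, so rows that do not move let the fingers close. It gives the time, the measured TCP pose, the force, the opening and the grip force at its end, in the units of the state.
- bot.sense(): the state, without advancing time (a new reading comes with each control period).
- viewer.snapshot(name): name is "scene" or "top" or "wrist"; returns a dict with "color" (384x512x3 uint8, red, green, blue), "fx", "fy", "cx", "cy" (pixels), "origin" and "attitude" of the camera in the world; the wrist camera has in their place "hand_eye" (4x4, takes a point from camera to tool coordinates, whose origin is the TCP and whose axes are the flange's). Camera axes: x right, y up, looking along -z (the intrinsics and any distortion apply to the point x, -y, -z); pixel columns grow to the right and rows downward; lengths in m; the calibration is good to about 2 mm. A picture is of the moment at which its call begins: read the wrist's pose just before it. There is no depth.
- bot.hand_in(): hands the job in; it is judged then, once.
The state is a dict: "time_s": time; "q": joint angles; "dq": joint speeds; "effort": joint torques, N m; "eef_pos": TCP position; "orientation": TCP orientation; "wrist_force": force on the tool from outside, world axes, zero at the start; "wrist_torque": the same for the moment, N m; "width": opening from 0.0 (shut) to 1.0 (fully open); "grasp_force": force on a finger pad.
Only numpy, scipy, OpenCV 4.12 (cv2) and the standard library are available. Lean on these libraries where they do the work, as an engineer would, in place of code of your own. Each camera call takes 0.05 s, during which the arm holds its last target. There are 200 camera calls.

### The job

The silver tops of the green jar and the blue jar still stand proud: with the fingertips press each of the two gently straight down until it is fully home, then draw the hand clear. Do not lift, shove or tip either jar. Do not touch the red, yellow or black jars (the red one's top must stay up, it is still to be glued), and leave everything else on the bench where it is.

Things in the scene. Friction and masses are not known exactly. Their poses are not given: they have to be found in the camera images.
- jar_green: loose white glazed pot-bellied jar, with green foot, green shoulder ring and green painted diamonds; foot 54 mm across, belly 66 mm across at 45 mm height, shoulder at 69 mm, about 0.25 to 0.5 kg with its silver top; origin at the centre of its underside, z up; stands upright on the bench
- top_green (a joint): how far the silver metal top of the green jar is pushed down (to be pressed home; starts 7 to 10 mm proud). joint value in m: 0 = pulled fully up (10 mm proud), 0.010 = fully home (rim down on the jar's shoulder, stop). It slides stiffly straight down on the terracotta-coloured neck: about 5 N moves it, and it stays where it is left; then it meets a hard stop
- press_green (a point): centre of the flat top face (34 mm across, small dark dot in the middle) of the green jar's silver top, which is 42 mm across at its rim and 13 mm high. Moves with the top: 93 mm above the bench when fully up, 83 mm when home
- jar_blue: loose white glazed pot-bellied jar, with blue foot, blue shoulder ring and blue painted diamonds; foot 54 mm across, belly 66 mm across at 45 mm height, shoulder at 69 mm, about 0.25 to 0.5 kg with its silver top; origin at the centre of its underside, z up; stands upright on the bench
- top_blue (a joint): how far the silver metal top of the blue jar is pushed down (to be pressed home; starts 7 to 10 mm proud). joint value in m: 0 = pulled fully up (10 mm proud), 0.010 = fully home (rim down on the jar's shoulder, stop). It slides stiffly straight down on the terracotta-coloured neck: about 5 N moves it, and it stays where it is left; then it meets a hard stop
- press_blue (a point): centre of the flat top face (34 mm across, small dark dot in the middle) of the blue jar's silver top, which is 42 mm across at its rim and 13 mm high. Moves with the top: 93 mm above the bench when fully up, 83 mm when home
- jar_red: loose white glazed pot-bellied jar, with red foot, red shoulder ring and red painted diamonds; foot 54 mm across, belly 66 mm across at 45 mm height, shoulder at 69 mm, about 0.25 to 0.5 kg with its silver top; origin at the centre of its underside, z up; stands upright on the bench
- top_red (a joint): how far the silver metal top of the red jar is pushed down (starts 7 to 10 mm proud and must stay so). joint value in m: 0 = pulled fully up (10 mm proud), 0.010 = fully home (rim down on the jar's shoulder, stop). It slides stiffly straight down on the terracotta-coloured neck: about 5 N moves it, and it stays where it is left; then it meets a hard stop
- press_red (a point): centre of the flat top face (34 mm across, small dark dot in the middle) of the red jar's silver top, which is 42 mm across at its rim and 13 mm high. Moves with the top: 93 mm above the bench when fully up, 83 mm when home
- jar_yellow: loose white glazed pot-bellied jar, with yellow foot, yellow shoulder ring and yellow painted diamonds; foot 54 mm across, belly 66 mm across at 45 mm height, shoulder at 69 mm, about 0.25 to 0.5 kg with its silver top; origin at the centre of its underside, z up; stands upright on the bench
- top_yellow (a joint): how far the silver metal top of the yellow jar is pushed down (already home). joint value in m: 0 = pulled fully up (10 mm proud), 0.010 = fully home (rim down on the jar's shoulder, stop). It slides stiffly straight down on the terracotta-coloured neck: about 5 N moves it, and it stays where it is left; then it meets a hard stop
- press_yellow (a point): centre of the flat top face (34 mm across, small dark dot in the middle) of the yellow jar's silver top, which is 42 mm across at its rim and 13 mm high. Moves with the top: 93 mm above the bench when fully up, 83 mm when home
- jar_black: loose white glazed pot-bellied jar, with black foot, black shoulder ring and black painted diamonds; foot 54 mm across, belly 66 mm across at 45 mm height, shoulder at 69 mm, about 0.25 to 0.5 kg with its silver top; origin at the centre of its underside, z up; stands upright on the bench
- top_black (a joint): how far the silver metal top of the black jar is pushed down (already home). joint value in m: 0 = pulled fully up (10 mm proud), 0.010 = fully home (rim down on the jar's shoulder, stop). It slides stiffly straight down on the terracotta-coloured neck: about 5 N moves it, and it stays where it is left; then it meets a hard stop
- press_black (a point): centre of the flat top face (34 mm across, small dark dot in the middle) of the black jar's silver top, which is 42 mm across at its rim and 13 mm high. Moves with the top: 93 mm above the bench when fully up, 83 mm when home
- cup: loose white ceramic cup with blue and red bands, 72 mm across the rim, 82 mm high; origin at the centre of its underside; bystander
- bowl: loose terracotta bowl, 100 mm across the rim, 50 mm high; origin at the centre of its underside; bystander
- pliers: loose pliers with orange grips lying flat, 150 mm long, 60 mm wide, 12 mm high; origin at the pivot on the bench, jaws along +x; bystander
Mind the look-alikes: they are no part of the job. What is shaped like the jar_blue but purple is not meant. What is shaped like the jar_black but purple is not meant.

How it is judged:
By the outcome, as a careful person would: the job done as asked, in the order asked, and still so for the second after the job is handed in, with the robot touching nothing.
It also fails if it takes over 38 s, if anything falls off the work surface, if the arm or the gripper's body presses on something with over 40 N, if the wrist force passes 120 N, or if a joint passes its speed limit or range.

## Working session

There is one attempt and no reset: what is moved stays moved. The work goes in short steps, Python scripts to look and compute and a tool call to move; the robot and the scene stay as the last step left them, time stands still between calls to the robot, and variables do not carry over. Pictures are saved under pics/ and viewed, at most 10 in all, crops included, and the job is handed in when it is done.

Besides the shell and the picture viewer there is one more tool, called after "Emit:" as name(argument=value, ...) on one line, values as JSON. carry_out: Moves the arm, as the interface text tells. Shifts and turns lie within -1 to 1; 1 stands for 0.2 m of shift or pi rad of turn. Its arguments: {"type":"object","properties":{"targets":{"type":"array","items":{"type":"object","properties":{"dx":{"type":"number","minimum":-1,"maximum":1},"dy":{"type":"number","minimum":-1,"maximum":1},"dz":{"type":"number","minimum":-1,"maximum":1},"wx":{"type":"number","minimum":-1,"maximum":1},"wy":{"type":"number","minimum":-1,"maximum":1},"wz":{"type":"number","minimum":-1,"maximum":1},"jaw":{"type":"number"}}}},"force":{"type":"number"}},"required":["targets"]}

```bash
mkdir -p pics; python3 - <<'E'
from station import bot, viewer
import cv2, pickle
s=bot.sense(); print(s['time_s'],s['eef_pos'],s['orientation'],s['width'],s['wrist_force'])
for n in("scene","top"):
    d=viewer.snapshot(n); pickle.dump(d,open(n+'.pkl','wb')); print(n,{k:v for k,v in d.items() if k!='color'})
    cv2.imwrite(f'pics/{n}.png',cv2.resize(d['color'][:,:,::-1],(800,600),interpolation=cv2.INTER_CUBIC))
E
```

```text
0.0 [ 0.20790841 -0.48127649  0.2038632 ] [-3.07464437e+00 -6.35647572e-01  6.04191174e-04] 1.0011617187992472 [-0.84153833 -0.89356476  0.24613857]
scene {'fx': 484.5747951341972, 'fy': 484.5747951341972, 'cx': 253.20227734320238, 'cy': 199.6894754701604, 'origin': array([1.18062682, 0.24668321, 0.84597699]), 'attitude': array([0.540392  , 0.74786616, 1.79604062])}
top {'fx': 456.8955687071853, 'fy': 456.8955687071853, 'cx': 259.08362181563945, 'cy': 195.58343075289088, 'origin': array([ 0.36694397, -0.00348455,  1.09254025]), 'attitude': array([ 0.07812882, -0.08486641, -1.59676821])}
```

View pics/scene.png

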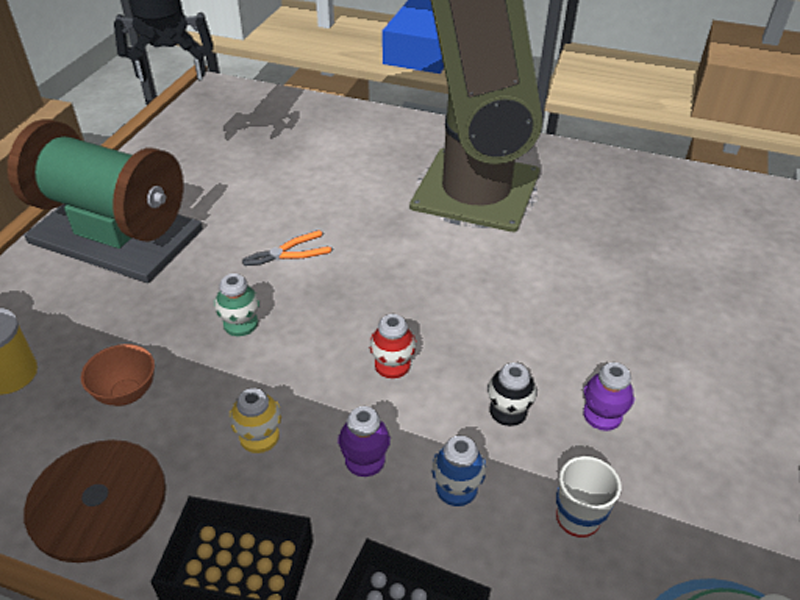

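View pics/top.png

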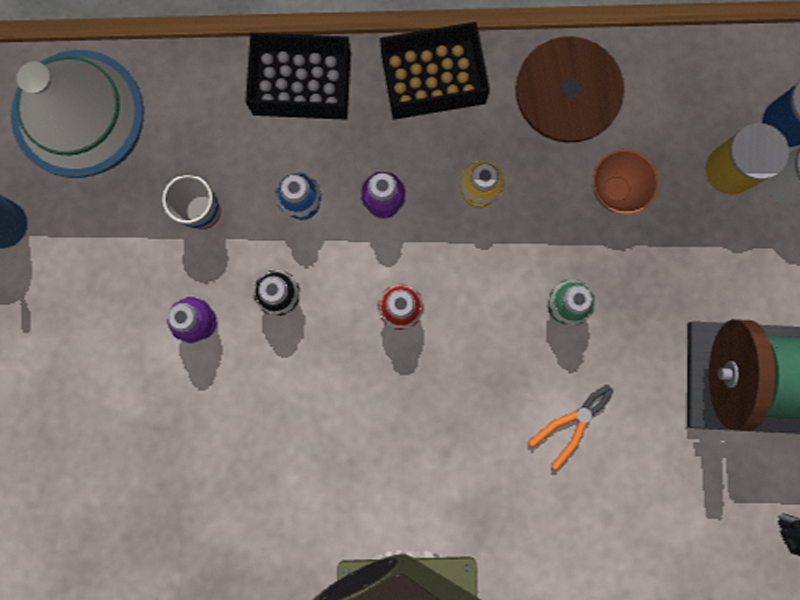

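The scene view shows green at about (233,282) and blue at (460,448). In the top view green is at (579,299) and blue at (294,187). Possible mix-ups (top view): purple look-alikes at (382,187) and (182,318), black (272,290), red (401,303), yellow (485,177), and the cup with blue bands (190,198). By description I choose the green-footed jar and the blue-footed jar. Next is a close crop of each in both views.

```bash
python3 - <<'E'
import cv2,pickle,numpy as np
r=[]
for n,cs in(("scene",[(149,182),(294,288)]),("top",[(370,191),(188,120)])):
    im=pickle.load(open(n+'.pkl','rb'))['color'][:,:,::-1]
    r.append(np.hstack([cv2.resize(im[y-15:y+15,x-20:x+20],(400,300),interpolation=cv2.INTER_NEAREST) for x,y in cs]))
cv2.imwrite('pics/crop.png',np.vstack(r))
E
```

```text
(no output)
```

View pics/crop.png

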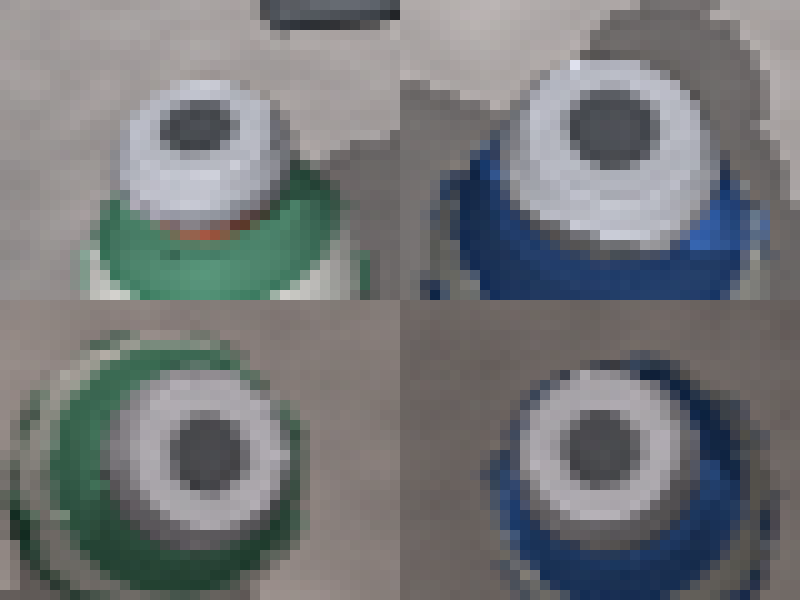

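The crops confirm the choice: green jar with its terracotta neck showing, and blue jar. Dots at native pixels: scene green (148.1,179.1), blue (294.7,285.5); top green (370.3,190.9), blue (187.7,119.5).

```bash
cat > tri.py <<'E'
import pickle,numpy as np
from scipy.spatial.transform import Rotation as R
def ray(d,u,v):
    r=R.from_rotvec(d['attitude']).apply([(u-d['cx'])/d['fx'],-(v-d['cy'])/d['fy'],-1]); return d['origin'],r/np.linalg.norm(r)
def tri(rs):
    A=sum(np.eye(3)-np.outer(r,r) for o,r in rs); b=sum((np.eye(3)-np.outer(r,r))@o for o,r in rs)
    p=np.linalg.solve(A,b); return p,[np.linalg.norm(np.cross(p-o,r))*1e3 for o,r in rs]
E
python3 - <<'E'
from tri import *
S,T=[pickle.load(open(n+'.pkl','rb')) for n in('scene','top')]
k=1.5625
for n,a,b in[('green',(148.1,179.1),(370.3,190.9)),('blue',(294.7,285.5),(187.7,119.5)),('red',(392/k,322/k),(401/k,303/k)),('yellow',(255/k,397/k),(485/k,176/k)),('black',(516/k,370/k),(272/k,290/k)),('purpA',(363/k,413/k),(382/k,187/k)),('purpB',(615/k,371/k),(182/k,318/k))]:
    print(n,*[np.round(x,4) for x in tri([ray(S,*a),ray(T,*b)])])
from station import bot
s=bot.sense(); print(R.from_rotvec(s['orientation']).as_matrix().round(3))
E
```

```text
green [ 0.4739 -0.2535  0.0935] [0.8701 0.8701]
blue [0.646  0.1468 0.0922] [1.0679 1.0679]
red [ 0.4741 -0.0023  0.0907] [1.7427 1.7427]
yellow [ 0.6555 -0.1271  0.0838] [3.6452 3.6452]
black [0.4983 0.1811 0.0851] [2.2579 2.2579]
purpA [0.6411 0.0195 0.0958] [0.8854 0.8854]
purpB [0.4615 0.306  0.0916] [1.5381 1.5381]
[[ 0.918  0.397 -0.001]
 [ 0.397 -0.918  0.002]
 [-0.    -0.002 -1.   ]]
```

Heights (93.5 and 92.2 mm) match proud tops (90–93 mm expected). Next I shut the fingers and swing around the spool to above the green jar.

Emit:
carry_out(targets=[{"dy": 0.15, "dx": 0.03, "jaw": 1}, {"dy": 0.15, "dx": 0.03, "jaw": 1}, {"dy": 0.15, "dx": 0.03, "jaw": 1}, {"dy": 0.15, "dx": 0.03, "jaw": 1}, {"dy": 0.15, "dx": 0.03, "jaw": 1}, {"dy": 0.15, "dx": 0.03, "jaw": 1}, {"dx": 0.19, "dy": 0.04, "jaw": 1}, {"dx": 0.19, "dy": 0.04, "jaw": 1}, {"dx": 0.19, "dy": 0.04, "jaw": 1}, {"dx": 0.19, "dy": 0.04, "jaw": 1}, {"dx": 0.19, "dy": 0.04, "jaw": 1}, {"dx": 0.19, "dy": 0.04, "jaw": 1}])

```text
schema error: expected keys dx, dy, dz, wx, wy, wz, jaw
```

Emit:
carry_out(targets=[{"dx": 0.03, "dy": 0.15, "dz": 0, "wx": 0, "wy": 0, "wz": 0, "jaw": 1}, {"dx": 0.03, "dy": 0.15, "dz": 0, "wx": 0, "wy": 0, "wz": 0, "jaw": 1}, {"dx": 0.03, "dy": 0.15, "dz": 0, "wx": 0, "wy": 0, "wz": 0, "jaw": 1}, {"dx": 0.03, "dy": 0.15, "dz": 0, "wx": 0, "wy": 0, "wz": 0, "jaw": 1}, {"dx": 0.03, "dy": 0.15, "dz": 0, "wx": 0, "wy": 0, "wz": 0, "jaw": 1}, {"dx": 0.03, "dy": 0.15, "dz": 0, "wx": 0, "wy": 0, "wz": 0, "jaw": 1}, {"dx": 0.19, "dy": 0.04, "dz": 0, "wx": 0, "wy": 0, "wz": 0, "jaw": 1}, {"dx": 0.19, "dy": 0.04, "dz": 0, "wx": 0, "wy": 0, "wz": 0, "jaw": 1}, {"dx": 0.19, "dy": 0.04, "dz": 0, "wx": 0, "wy": 0, "wz": 0, "jaw": 1}, {"dx": 0.19, "dy": 0.04, "dz": 0, "wx": 0, "wy": 0, "wz": 0, "jaw": 1}, {"dx": 0.19, "dy": 0.04, "dz": 0, "wx": 0, "wy": 0, "wz": 0, "jaw": 1}, {"dx": 0.19, "dy": 0.04, "dz": 0, "wx": 0, "wy": 0, "wz": 0, "jaw": 1}])

```text
time_s: 1.3
eef_pos: [0.4734, -0.2531, 0.2042]
orientation: [-3.076, -0.637, 0.001]
wrist_force: [-0.9, -0.6, -0.5]
width: 0.004
grasp_force: 0.0
```

```bash
cat > w.py <<'E'
import sys,cv2,pickle,numpy as np
from station import bot,viewer
from scipy.spatial.transform import Rotation as R
s=bot.sense(); d=viewer.snapshot('wrist'); n=sys.argv[1]; p=np.array([float(x) for x in sys.argv[2:5]])
cv2.imwrite(f'pics/{n}.png',d['color'][:,:,::-1])
H=np.array(d['hand_eye']); Rt=R.from_rotvec(s['orientation']).as_matrix()
d['origin']=s['eef_pos']+Rt@H[:3,3]; d['attitude']=R.from_matrix(Rt@H[:3,:3]).as_rotvec(); pickle.dump(d,open(n+'.pkl','wb'))
c=R.from_rotvec(d['attitude']).inv().apply(p-d['origin']); c/=-c[2]
print(s['time_s'],s['eef_pos'],s['wrist_force'],'expected px',d['cx']+d['fx']*c[0],d['cy']-d['fy']*c[1])
E
python3 w.py w1 .4739 -.2535 .0935
```

```text
1.3 [ 0.47336854 -0.25313779  0.20421703] [-0.94205449 -0.60483627 -0.47418121] expected px 252.5553558606905 178.06311079249085
```

View pics/w1.png

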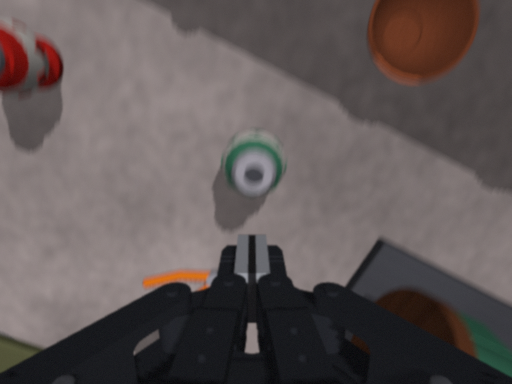

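The wrist view shows the green jar's dot at (254,174), against a predicted (252.6,178.1); the shut fingertips are at (251,240). Combining all three views.

```bash
python3 - <<'E'
from tri import *
S,T,W=[pickle.load(open(n+'.pkl','rb')) for n in('scene','top','w1')]
a=[ray(S,148.1,179.1),ray(T,370.3,190.9),ray(W,254,174)]
for r in (a,a[:1]+a[2:],a[1:]): print(*[np.round(x,4) for x in tri(r)])
o,r=a[2]
for z in(.09,.093): print(o+r*(z-o[2])/r[2])
E
```

```text
[ 0.4754 -0.2532  0.0936] [1.6008 1.5849 2.4288]
[ 0.4776 -0.2517  0.0965] [1.5159 1.5159]
[ 0.4755 -0.2552  0.0855] [1.2177 1.2177]
[ 0.47703889 -0.25356449  0.09      ]
[ 0.47772231 -0.25324633  0.093     ]
```

Emit:
carry_out(targets=[{"dx": 0.01, "dy": 0, "dz": -0.1, "wx": 0, "wy": 0, "wz": 0, "jaw": 1}, {"dx": 0, "dy": 0, "dz": -0.12, "wx": 0, "wy": 0, "wz": 0, "jaw": 1}, {"dx": 0, "dy": 0, "dz": -0.12, "wx": 0, "wy": 0, "wz": 0, "jaw": 1}, {"dx": 0, "dy": 0, "dz": -0.1, "wx": 0, "wy": 0, "wz": 0, "jaw": 1}, {"dx": 0, "dy": 0, "dz": -0.05, "wx": 0, "wy": 0, "wz": 0, "jaw": 1}, {"dx": 0, "dy": 0, "dz": 0, "wx": 0, "wy": 0, "wz": 0, "jaw": 1}])

```text
time_s: 1.95
eef_pos: [0.4727, -0.2533, 0.1051]
orientation: [-3.074, -0.635, 0.005]
wrist_force: [0.8, -0.1, -0.0]
width: 0.001
grasp_force: 0.0
```

```bash
python3 w.py w2 .4755 -.2533 .0930
```

```text
1.95 [ 0.47267628 -0.25325135  0.10511311] [ 0.84465843 -0.06871458 -0.03762431] expected px 253.9832189730602 216.531676702106
```

View pics/w2.png

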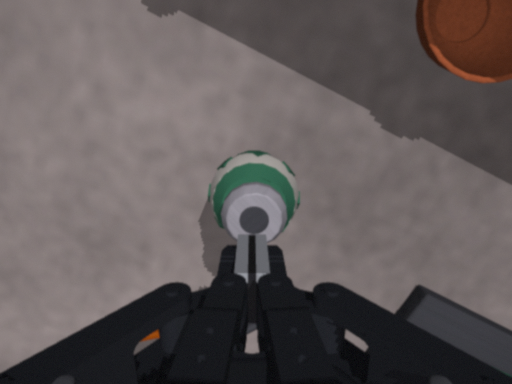

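The dot is at (254,219), within 3 px (about 2 mm) of the prediction, so the tip is well centred after a small +x shift. Pressing slowly now.

Emit:
carry_out(targets=[{"dx": 0.01, "dy": 0, "dz": -0.01, "wx": 0, "wy": 0, "wz": 0, "jaw": 1}, {"dx": 0, "dy": 0, "dz": -0.02, "wx": 0, "wy": 0, "wz": 0, "jaw": 1}, {"dx": 0, "dy": 0, "dz": -0.02, "wx": 0, "wy": 0, "wz": 0, "jaw": 1}, {"dx": 0, "dy": 0, "dz": -0.01, "wx": 0, "wy": 0, "wz": 0, "jaw": 1}, {"dx": 0, "dy": 0, "dz": -0.01, "wx": 0, "wy": 0, "wz": 0, "jaw": 1}, {"dx": 0, "dy": 0, "dz": -0.01, "wx": 0, "wy": 0, "wz": 0, "jaw": 1}, {"dx": 0, "dy": 0, "dz": 0, "wx": 0, "wy": 0, "wz": 0, "jaw": 1}])

```text
time_s: 2.7
eef_pos: [0.476, -0.2538, 0.0904]
orientation: [-3.076, -0.636, 0.001]
wrist_force: [-0.5, -0.2, -0.3]
width: -0.002
grasp_force: 0.0
```

Emit:
carry_out(targets=[{"dx": 0, "dy": 0, "dz": -0.01, "wx": 0, "wy": 0, "wz": 0, "jaw": 1}, {"dx": 0, "dy": 0, "dz": -0.01, "wx": 0, "wy": 0, "wz": 0, "jaw": 1}, {"dx": 0, "dy": 0, "dz": 0, "wx": 0, "wy": 0, "wz": 0, "jaw": 1}])

```text
time_s: 3.0
eef_pos: [0.476, -0.2538, 0.0864]
orientation: [-3.076, -0.636, 0.001]
wrist_force: [-0.8, -0.1, -0.5]
width: 0.0
grasp_force: 0.0
```

Emit:
carry_out(targets=[{"dx": 0, "dy": 0, "dz": -0.01, "wx": 0, "wy": 0, "wz": 0, "jaw": 1}])

```text
time_s: 3.1
eef_pos: [0.4764, -0.254, 0.0848]
orientation: [3.076, 0.636, 0.0]
wrist_force: [-0.7, -0.8, 0.4]
width: 0.001
grasp_force: 0.0
```

```bash
python3 w.py w3 .4755 -.2533 .0900; python3 - <<'E'
import cv2
i=cv2.imread('pics/w3.png')[150:300,150:350]; cv2.imwrite('pics/w3c.png',cv2.resize(i,(800,600),interpolation=cv2.INTER_CUBIC))
E
```

```text
3.1 [ 0.47637854 -0.25403105  0.08479686] [-0.68559952 -0.84290783  0.36405031] expected px 250.16535297871468 233.37924324863664
```

View pics/w3c.png

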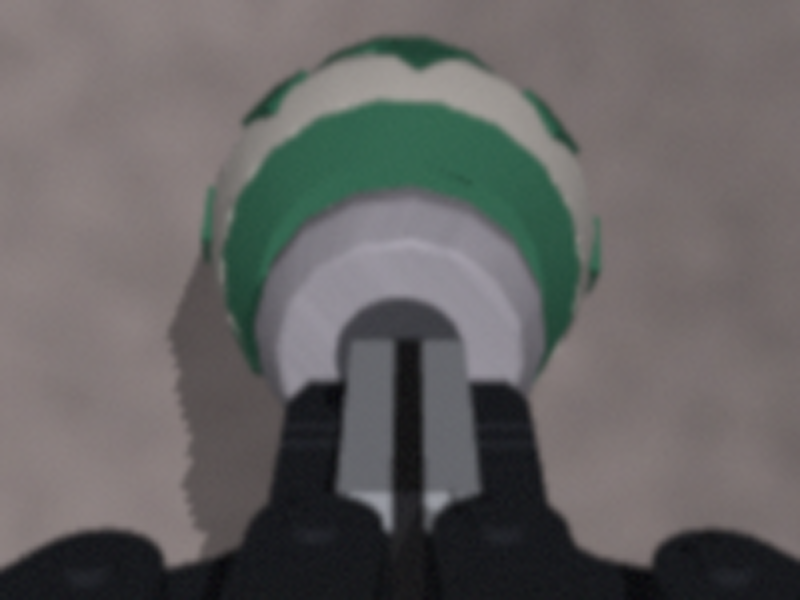

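The tip's front edge is at native (252,234), with the dot's upper edge at row 224. No contact force yet, so I'll compare with the tip's projection.

```bash
python3 - <<'E'
from tri import *
W=pickle.load(open('w3.pkl','rb')); H=np.array(W['hand_eye']); print(H.round(4))
def pr(p):
    c=(p-H[:3,3])@H[:3,:3]; c=c/-c[2]; return (W['cx']+W['fx']*c[0],W['cy']-W['fy']*c[1])
for p in([0,0,0],[.011,0,0],[-.011,0,0],[.011,0,-.01],[-.011,0,-.01],[0,.011,0]): print(p,np.round(pr(np.array(p)),1))
# dot edge in tool coordinates for plane heights below tip
for nm,(u,v) in dict(dotc=(250.6,238.5),dottop=(250.6,224.4),frontrim=(251.5,210),lidtop=(251.5,198)).items():
    r=H[:3,:3]@[(u-W['cx'])/W['fx'],-(v-W['cy'])/W['fy'],-1]
    print(nm,[np.round((H[:3,3]+r*(z-H[2,3])/r[2])[:2]*1e3,1).tolist() for z in(-.003,0,.005,.01)])
E
```

```text
[[ 1.000e-04  9.562e-01  2.927e-01  7.420e-02]
 [ 1.000e+00 -2.000e-04  2.000e-04 -2.000e-04]
 [ 2.000e-04  2.927e-01 -9.562e-01 -1.691e-01]
 [ 0.000e+00  0.000e+00  0.000e+00  1.000e+00]]
[0, 0, 0] [252.  228.7]
[0.011, 0, 0] [252.  210.5]
[-0.011, 0, 0] [252.  246.3]
[0.011, 0, -0.01] [252.  217.1]
[-0.011, 0, -0.01] [252.  254.7]
[0, 0.011, 0] [271.4 228.7]
dotc [[-4.7, -0.8], [-6.1, -0.8], [-8.5, -0.8], [-10.8, -0.8]]
dottop [[3.9, -0.8], [2.6, -0.8], [0.5, -0.8], [-1.6, -0.8]]
frontrim [[12.4, -0.3], [11.3, -0.3], [9.4, -0.3], [7.6, -0.3]]
lidtop [[19.3, -0.3], [18.3, -0.3], [16.6, -0.3], [15.0, -0.3]]
```

The lid's image scale suggests its face still sits about 10 mm above the nominal TCP with no contact, so the shut finger ends may not be where the TCP says. I'll check from the side.

```bash
python3 - <<'E'
from station import bot, viewer
import cv2, pickle,numpy as np
from scipy.spatial.transform import Rotation as R
s=bot.sense();d=viewer.snapshot('scene'); pickle.dump(d,open('s2.pkl','wb'))
cv2.imwrite('pics/s2.png',cv2.resize(d['color'][120:225,80:220,::-1],(800,600),interpolation=cv2.INTER_CUBIC))
for z in(0,-.01,-.02,-.033):
    p=s['eef_pos']+np.array([0,0,-z]); c=R.from_rotvec(d['attitude']).inv().apply(p-d['origin']);c/=-c[2]
    print(z,(d['cx']+d['fx']*c[0]-80)*5.714,(d['cy']-d['fy']*c[1]-120)*5.714)
E
```

```text
0 386.47284737019885 357.3509720164714
-0.01 382.8771998289894 339.06452326075254
-0.02 379.23619131466484 320.54738139597134
-0.033 374.4336423166861 296.1229724009713
```

View pics/s2.png

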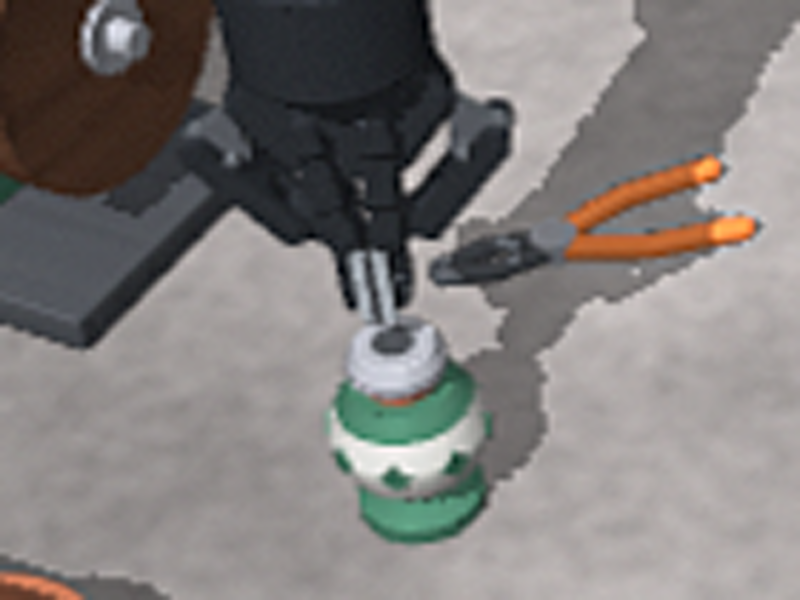

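The side view shows the fingertip end at crop (378,323), i.e. native (146.2,176.5), above and behind the dot at (393,341). The neck is still exposed, so there's no contact. I'll triangulate the real tip.

```bash
python3 - <<'E'
from tri import *
from station import bot
S=pickle.load(open('s2.pkl','rb'));W=pickle.load(open('w3.pkl','rb'));s=bot.sense()
Rt=R.from_rotvec(s['orientation']).as_matrix()
for nm,a,b in(('tipfront',(146.2,176.5),(252,234.5)),('dot',(393/5.714+80,341/5.714+120),(250.6,238))):
  p,e=tri([ray(S,*a),ray(W,*b)]); print(nm,p.round(4),np.round(e,1),'tool mm',((p-s['eef_pos'])@Rt*1e3).round(1))
E
```

```text
tipfront [ 0.4831 -0.2504  0.1098] [0.6 0.6] tool mm [  7.9  -0.4 -25.3]
dot [ 0.4716 -0.254   0.0888] [1.2 1.2] tool mm [-4.2 -1.7 -4.3]
```

The real tip end stands about 20–25 mm behind the reported TCP, centred over the dot to within a few mm. I'll keep going down by force feedback.

Emit:
carry_out(targets=[{"dx": 0, "dy": 0, "dz": -0.015, "wx": 0, "wy": 0, "wz": 0, "jaw": 1}, {"dx": 0, "dy": 0, "dz": -0.015, "wx": 0, "wy": 0, "wz": 0, "jaw": 1}, {"dx": 0, "dy": 0, "dz": -0.015, "wx": 0, "wy": 0, "wz": 0, "jaw": 1}, {"dx": 0, "dy": 0, "dz": -0.01, "wx": 0, "wy": 0, "wz": 0, "jaw": 1}])

```text
time_s: 3.6
eef_pos: [0.476, -0.2538, 0.0733]
orientation: [-3.076, -0.636, 0.001]
wrist_force: [-0.6, -0.4, 0.2]
width: 0.001
grasp_force: 0.0
```

Emit:
carry_out(targets=[{"dx": 0, "dy": 0, "dz": -0.01, "wx": 0, "wy": 0, "wz": 0, "jaw": 1}, {"dx": 0, "dy": 0, "dz": -0.01, "wx": 0, "wy": 0, "wz": 0, "jaw": 1}])

```text
time_s: 3.8
eef_pos: [0.4762, -0.2539, 0.0695]
orientation: [-3.076, -0.636, 0.0]
wrist_force: [0.5, 0.6, 0.0]
width: 0.0
grasp_force: 0.0
```

Emit:
carry_out(targets=[{"dx": 0, "dy": 0, "dz": -0.01, "wx": 0, "wy": 0, "wz": 0, "jaw": 1}, {"dx": 0, "dy": 0, "dz": -0.01, "wx": 0, "wy": 0, "wz": 0, "jaw": 1}])

```text
time_s: 4.0
eef_pos: [0.4762, -0.254, 0.0656]
orientation: [3.076, 0.636, 0.0]
wrist_force: [-0.4, -0.2, 0.0]
width: -0.002
grasp_force: 0.0
```

```bash
python3 w.py w4 .4745 -.2535 .0925; python3 - <<'E'
from station import viewer
import cv2, pickle,numpy as np
d=viewer.snapshot('scene'); pickle.dump(d,open('s3.pkl','wb'))
a=cv2.resize(d['color'][155:215,120:180,::-1],(400,400),interpolation=cv2.INTER_CUBIC)
b=cv2.resize(cv2.imread('pics/w4.png')[170:290,190:310],(400,400),interpolation=cv2.INTER_CUBIC)
cv2.imwrite('pics/c4.png',np.hstack([a,b]))
E
```

```text
4.0 [ 0.47624876 -0.25396232  0.06558126] [-0.37305238 -0.15821635  0.02119553] expected px 249.77294456170458 253.69959375061254
```

View pics/c4.png

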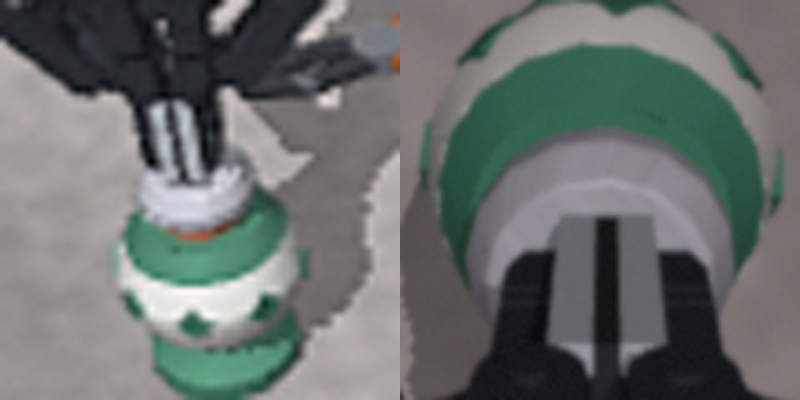

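The fingertips are now just above the lid, centred, covering the dot, and the orange neck is still visible. Continuing in small steps.

Emit:
carry_out(targets=[{"dx": 0, "dy": 0, "dz": -0.01, "wx": 0, "wy": 0, "wz": 0, "jaw": 1}])

```text
time_s: 4.2
eef_pos: [0.4764, -0.254, 0.064]
orientation: [3.076, 0.636, 0.001]
wrist_force: [-0.8, 1.3, 4.9]
width: 0.001
grasp_force: 2.5
```

Emit:
carry_out(targets=[{"dx": 0, "dy": 0, "dz": -0.01, "wx": 0, "wy": 0, "wz": 0, "jaw": 1}])

```text
time_s: 4.3
eef_pos: [0.4764, -0.2541, 0.0622]
orientation: [3.076, 0.636, 0.001]
wrist_force: [-1.0, 0.6, 5.6]
width: -0.0
grasp_force: 2.5
```

Emit:
carry_out(targets=[{"dx": 0, "dy": 0, "dz": -0.01, "wx": 0, "wy": 0, "wz": 0, "jaw": 1}])

```text
time_s: 4.4
eef_pos: [0.4764, -0.254, 0.0602]
orientation: [3.076, 0.636, 0.001]
wrist_force: [-1.3, 0.2, 5.6]
width: 0.002
grasp_force: 2.5
```

Contact at about 5 N, and the lid is sliding. Continuing until the hard stop.

Emit:
carry_out(targets=[{"dx": 0, "dy": 0, "dz": -0.01, "wx": 0, "wy": 0, "wz": 0, "jaw": 1}])

```text
time_s: 4.5
eef_pos: [0.4764, -0.254, 0.0581]
orientation: [3.076, 0.636, 0.001]
wrist_force: [-0.8, 1.3, 4.8]
width: -0.003
grasp_force: 2.5
```

Emit:
carry_out(targets=[{"dx": 0, "dy": 0, "dz": -0.005, "wx": 0, "wy": 0, "wz": 0, "jaw": 1}])

```text
time_s: 4.6
eef_pos: [0.4764, -0.254, 0.057]
orientation: [3.076, 0.636, 0.001]
wrist_force: [-1.0, 0.1, 4.9]
width: 0.0
grasp_force: 2.4
```

Emit:
carry_out(targets=[{"dx": 0, "dy": 0, "dz": -0.005, "wx": 0, "wy": 0, "wz": 0, "jaw": 1}])

```text
time_s: 4.7
eef_pos: [0.4765, -0.2541, 0.0563]
orientation: [3.076, 0.636, 0.001]
wrist_force: [-2.5, 1.3, 14.1]
width: -0.001
grasp_force: 7.1
```

Emit:
carry_out(targets=[{"dx": 0, "dy": 0, "dz": -0.003, "wx": 0, "wy": 0, "wz": 0, "jaw": 1}, {"dx": 0, "dy": 0, "dz": 0, "wx": 0, "wy": 0, "wz": 0, "jaw": 1}])

```text
time_s: 4.9
eef_pos: [0.4765, -0.2541, 0.0564]
orientation: [3.076, 0.636, 0.002]
wrist_force: [-2.8, 1.7, 10.9]
width: 0.0
grasp_force: 5.7
```

Hard stop reached: force jumped to 11–14 N and the position holds. Reading 0.0564 corresponds to a lid top at 83 mm. Now up, then across to blue.

Emit:
carry_out(targets=[{"dx": 0, "dy": 0, "dz": 0.01, "wx": 0, "wy": 0, "wz": 0, "jaw": 1}, {"dx": 0, "dy": 0, "dz": 0.02, "wx": 0, "wy": 0, "wz": 0, "jaw": 1}, {"dx": 0, "dy": 0, "dz": 0.1, "wx": 0, "wy": 0, "wz": 0, "jaw": 1}, {"dx": 0, "dy": 0, "dz": 0.12, "wx": 0, "wy": 0, "wz": 0, "jaw": 1}, {"dx": 0, "dy": 0, "dz": 0.12, "wx": 0, "wy": 0, "wz": 0, "jaw": 1}, {"dx": 0, "dy": 0, "dz": 0.12, "wx": 0, "wy": 0, "wz": 0, "jaw": 1}])

```text
time_s: 5.5
eef_pos: [0.476, -0.2538, 0.1536]
orientation: [-3.076, -0.636, 0.001]
wrist_force: [-0.2, -0.4, -0.0]
width: -0.001
grasp_force: 0.0
```

Emit:
carry_out(targets=[{"dx": 0.07, "dy": 0.167, "dz": 0, "wx": 0, "wy": 0, "wz": 0, "jaw": 1}, {"dx": 0.07, "dy": 0.167, "dz": 0, "wx": 0, "wy": 0, "wz": 0, "jaw": 1}, {"dx": 0.07, "dy": 0.167, "dz": 0, "wx": 0, "wy": 0, "wz": 0, "jaw": 1}, {"dx": 0.07, "dy": 0.167, "dz": 0, "wx": 0, "wy": 0, "wz": 0, "jaw": 1}, {"dx": 0.07, "dy": 0.167, "dz": 0, "wx": 0, "wy": 0, "wz": 0, "jaw": 1}, {"dx": 0.07, "dy": 0.167, "dz": 0, "wx": 0, "wy": 0, "wz": 0, "jaw": 1}, {"dx": 0.07, "dy": 0.167, "dz": 0, "wx": 0, "wy": 0, "wz": 0, "jaw": 1}, {"dx": 0.07, "dy": 0.167, "dz": 0, "wx": 0, "wy": 0, "wz": 0, "jaw": 1}, {"dx": 0.07, "dy": 0.167, "dz": 0, "wx": 0, "wy": 0, "wz": 0, "jaw": 1}, {"dx": 0.07, "dy": 0.167, "dz": 0, "wx": 0, "wy": 0, "wz": 0, "jaw": 1}, {"dx": 0.07, "dy": 0.167, "dz": 0, "wx": 0, "wy": 0, "wz": 0, "jaw": 1}, {"dx": 0.07, "dy": 0.167, "dz": 0, "wx": 0, "wy": 0, "wz": 0, "jaw": 1}])

```text
time_s: 6.7
eef_pos: [0.6445, 0.1483, 0.1526]
orientation: [3.076, 0.636, -0.001]
wrist_force: [0.0, -0.1, 0.4]
width: 0.005
grasp_force: 0.0
```

Emit:
carry_out(targets=[{"dx": 0, "dy": 0, "dz": -0.1, "wx": 0, "wy": 0, "wz": 0, "jaw": 1}, {"dx": 0, "dy": 0, "dz": -0.1, "wx": 0, "wy": 0, "wz": 0, "jaw": 1}, {"dx": 0, "dy": 0, "dz": -0.1, "wx": 0, "wy": 0, "wz": 0, "jaw": 1}, {"dx": 0, "dy": 0, "dz": 0, "wx": 0, "wy": 0, "wz": 0, "jaw": 1}])

```text
time_s: 7.1
eef_pos: [0.6415, 0.1464, 0.0894]
orientation: [3.076, 0.637, -0.011]
wrist_force: [0.2, 0.8, -0.8]
width: -0.001
grasp_force: 0.0
```

```bash
python3 w.py w5 .646 .1468 .0922; python3 - <<'E'
from station import viewer
import cv2, numpy as np
d=viewer.snapshot('scene')['color'][:,:,::-1]
a=cv2.resize(d[160:220,120:180],(400,400),interpolation=cv2.INTER_CUBIC)
b=cv2.resize(cv2.imread('pics/w5.png')[130:280,175:325],(400,400),interpolation=cv2.INTER_CUBIC)
cv2.imwrite('pics/c5.png',np.hstack([a,b]))
E
```

```text
7.1 [0.64148145 0.14644314 0.08935334] [ 0.15716099  0.77102867 -0.83254271] expected px 254.65116306856424 223.69960756311698
```

View pics/c5.png

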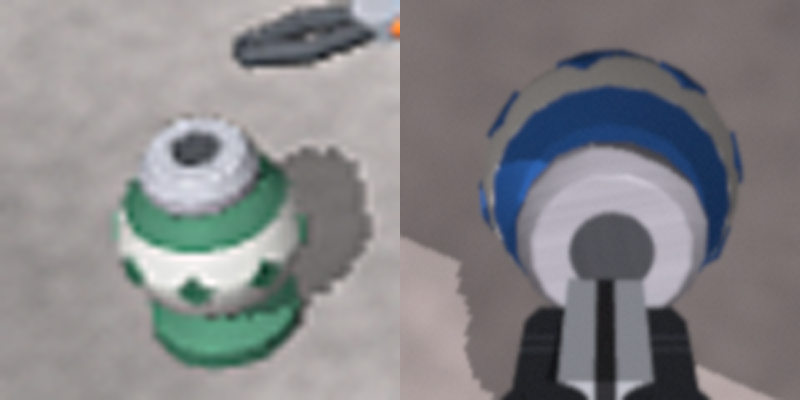

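The green top is home: no neck showing and the jar is in place. For blue, the dot sits at native (254.5,224.5) against a predicted (254.7,223.7), which agrees. Small +x correction, then down.

Emit:
carry_out(targets=[{"dx": 0.01, "dy": 0, "dz": -0.025, "wx": 0, "wy": 0, "wz": 0, "jaw": 1}, {"dx": 0, "dy": 0, "dz": -0.025, "wx": 0, "wy": 0, "wz": 0, "jaw": 1}, {"dx": 0, "dy": 0, "dz": -0.025, "wx": 0, "wy": 0, "wz": 0, "jaw": 1}, {"dx": 0, "dy": 0, "dz": -0.015, "wx": 0, "wy": 0, "wz": 0, "jaw": 1}, {"dx": 0, "dy": 0, "dz": 0, "wx": 0, "wy": 0, "wz": 0, "jaw": 1}, {"dx": 0, "dy": 0, "dz": 0, "wx": 0, "wy": 0, "wz": 0, "jaw": 1}])

```text
time_s: 7.8
eef_pos: [0.6462, 0.1468, 0.0751]
orientation: [-3.077, -0.636, 0.0]
wrist_force: [-1.4, 0.9, -0.9]
width: -0.003
grasp_force: 0.0
```

Right on (0.646, 0.147). Pressing.

Emit:
carry_out(targets=[{"dx": 0, "dy": 0, "dz": -0.01, "wx": 0, "wy": 0, "wz": 0, "jaw": 1}, {"dx": 0, "dy": 0, "dz": -0.01, "wx": 0, "wy": 0, "wz": 0, "jaw": 1}, {"dx": 0, "dy": 0, "dz": -0.01, "wx": 0, "wy": 0, "wz": 0, "jaw": 1}, {"dx": 0, "dy": 0, "dz": -0.01, "wx": 0, "wy": 0, "wz": 0, "jaw": 1}])

```text
time_s: 8.2
eef_pos: [0.6462, 0.1468, 0.0669]
orientation: [3.076, 0.636, -0.0]
wrist_force: [0.1, -1.4, 0.8]
width: -0.0
grasp_force: 0.0
```

Emit:
carry_out(targets=[{"dx": 0, "dy": 0, "dz": -0.01, "wx": 0, "wy": 0, "wz": 0, "jaw": 1}, {"dx": 0, "dy": 0, "dz": -0.01, "wx": 0, "wy": 0, "wz": 0, "jaw": 1}])

```text
time_s: 8.4
eef_pos: [0.6463, 0.1469, 0.0634]
orientation: [3.076, 0.636, 0.0]
wrist_force: [-1.3, -0.8, 5.5]
width: -0.003
grasp_force: 2.4
```

Emit:
carry_out(targets=[{"dx": 0, "dy": 0, "dz": -0.01, "wx": 0, "wy": 0, "wz": 0, "jaw": 1}])

```text
time_s: 8.5
eef_pos: [0.6463, 0.1469, 0.0617]
orientation: [-3.076, -0.636, -0.001]
wrist_force: [-1.3, -0.5, 5.1]
width: -0.0
grasp_force: 2.5
```

Emit:
carry_out(targets=[{"dx": 0, "dy": 0, "dz": -0.01, "wx": 0, "wy": 0, "wz": 0, "jaw": 1}, {"dx": 0, "dy": 0, "dz": -0.01, "wx": 0, "wy": 0, "wz": 0, "jaw": 1}])

```text
time_s: 8.7
eef_pos: [0.6462, 0.1469, 0.0576]
orientation: [-3.076, -0.636, -0.001]
wrist_force: [-1.8, -0.5, 5.9]
width: 0.001
grasp_force: 2.5
```

Emit:
carry_out(targets=[{"dx": 0, "dy": 0, "dz": -0.005, "wx": 0, "wy": 0, "wz": 0, "jaw": 1}])

```text
time_s: 8.8
eef_pos: [0.6462, 0.1469, 0.0565]
orientation: [-3.076, -0.636, -0.001]
wrist_force: [-1.9, -0.2, 4.2]
width: 0.004
grasp_force: 2.6
```

Emit:
carry_out(targets=[{"dx": 0, "dy": 0, "dz": -0.005, "wx": 0, "wy": 0, "wz": 0, "jaw": 1}])

```text
time_s: 8.9
eef_pos: [0.6465, 0.1469, 0.0564]
orientation: [-3.076, -0.636, -0.002]
wrist_force: [-3.8, -1.5, 13.8]
width: 0.003
grasp_force: 7.0
```

Same stop height (0.0564). One small settling press, then clear.

Emit:
carry_out(targets=[{"dx": 0, "dy": 0, "dz": -0.002, "wx": 0, "wy": 0, "wz": 0, "jaw": 1}, {"dx": 0, "dy": 0, "dz": 0, "wx": 0, "wy": 0, "wz": 0, "jaw": 1}])

```text
time_s: 9.1
eef_pos: [0.6465, 0.1469, 0.0564]
orientation: [-3.076, -0.636, -0.002]
wrist_force: [-3.8, -1.3, 10.7]
width: 0.004
grasp_force: 5.4
```

Emit:
carry_out(targets=[{"dx": 0, "dy": 0, "dz": 0.01, "wx": 0, "wy": 0, "wz": 0, "jaw": 1}, {"dx": 0, "dy": 0, "dz": 0.02, "wx": 0, "wy": 0, "wz": 0, "jaw": 1}, {"dx": 0, "dy": 0, "dz": 0.1, "wx": 0, "wy": 0, "wz": 0, "jaw": 1}, {"dx": 0, "dy": 0, "dz": 0.12, "wx": 0, "wy": 0, "wz": 0, "jaw": 1}, {"dx": 0, "dy": 0, "dz": 0.12, "wx": 0, "wy": 0, "wz": 0, "jaw": 1}, {"dx": 0, "dy": 0, "dz": 0.12, "wx": 0, "wy": 0, "wz": 0, "jaw": 1}, {"dx": -0.1, "dy": 0, "dz": 0.1, "wx": 0, "wy": 0, "wz": 0, "jaw": 1}, {"dx": -0.15, "dy": 0, "dz": 0.05, "wx": 0, "wy": 0, "wz": 0, "jaw": 1}, {"dx": -0.15, "dy": 0, "dz": 0, "wx": 0, "wy": 0, "wz": 0, "jaw": 1}, {"dx": -0.15, "dy": 0, "dz": 0, "wx": 0, "wy": 0, "wz": 0, "jaw": 1}, {"dx": 0, "dy": 0, "dz": 0, "wx": 0, "wy": 0, "wz": 0, "jaw": 1}])

```text
time_s: 10.2
eef_pos: [0.5317, 0.1464, 0.1824]
orientation: [-3.076, -0.638, 0.007]
wrist_force: [0.6, 0.1, -0.6]
width: 0.003
grasp_force: 0.0
```

```bash
python3 - <<'E'
from station import viewer
import cv2
d=viewer.snapshot('scene')['color'][:,:,::-1]
cv2.imwrite('pics/fin.png',cv2.resize(d[140:350,130:410],(800,600),interpolation=cv2.INTER_CUBIC))
E
```

```text
(no output)
```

View pics/fin.png

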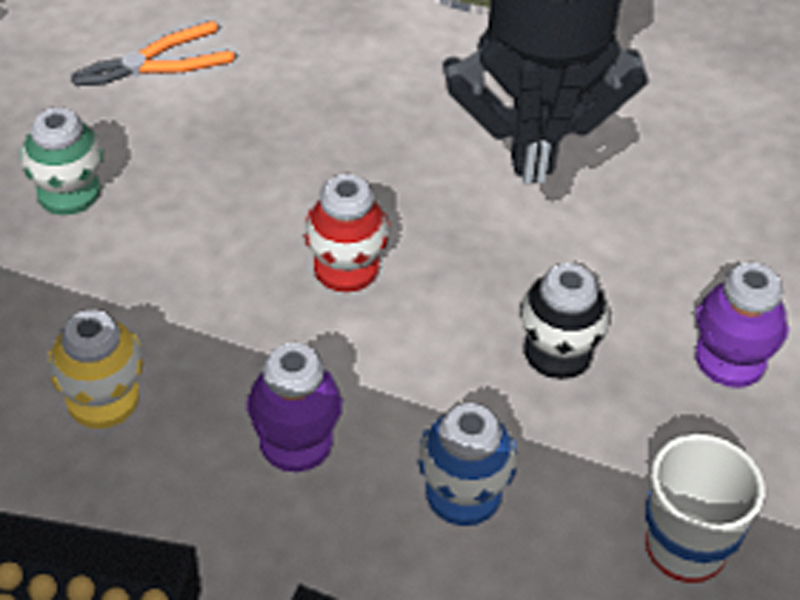

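The final view shows the green top (55,120) and the blue top (470,428) seated on their shoulders. All jars are upright and in place, and the hand is clear at (535,165).

```bash
python3 -c "
from station import bot; print(bot.hand_in())"
```

```text
the job is handed in; nothing more can be done
None
```

I pressed the green top and then the blue top straight down to their hard stops (peak force read about 14 N), drew the hand clear and handed the job in at about 10 s; no other jar or object was touched.

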